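Sweep the spilled dog biscuits into the open tier

TASK

Three bone-shaped dog biscuits have spilled on the console: sweep them with your fingers along the surface, in through the open side of the low clear three-walled tray, until all three lie well inside it. Do not pick any biscuit up, and leave the steel tag ring that lies among them, the brush, and the bowl with its ball where they are.

Things in the scene. Friction and masses are not known exactly. Their poses are not given: they have to be found in the camera images.
- tray: low clear acrylic tier, fixed: three walls 40 mm high, 4 mm thick, round a grey-lined floor 140 mm (own x) by 180 mm (own y) inside; open on top and along its whole own -x side, towards the biscuits. Floor flush with the console, no step or lip. Origin at the centre of this floor: open side at own x = -70 mm, back wall's inner face at +70, side walls' at y = +-90 mm; z up
- tray_mouth (a point): middle of the tray's open side, on the console surface; axes as the tray's: own x points into the tray
- biscuit_a: a hard tan dog biscuit shaped like a bone, lying flat: 40 mm long (own x), 22 mm wide (own y) at the ends, 12 mm at the waist, 13 mm thick, about 16 g; slides freely; origin at the centre of its underside, z up
- biscuit_b: a hard tan dog biscuit shaped like a bone, lying flat: 40 mm long (own x), 22 mm wide (own y) at the ends, 12 mm at the waist, 13 mm thick, about 16 g; slides freely; origin at the centre of its underside, z up
- biscuit_c: a hard tan dog biscuit shaped like a bone, lying flat: 40 mm long (own x), 22 mm wide (own y) at the ends, 12 mm at the waist, 13 mm thick, about 16 g; slides freely; origin at the centre of its underside, z up
- tag_ring: loose steel tag ring lying flat among the biscuits, 30 mm outside diameter, 22 mm hole, 4 mm thick; origin at the centre of its underside; to be left alone
- bowl: small grey ceramic bowl, 110 mm across the rim, 42 mm high, standing on the console with the ball in it (the ball's top is about 65 mm above the console); origin at the centre of its underside; to be left alone
- ball_center (a point): centre of the green rubber ball, 54 mm in diameter, lying in the bowl; to stay there
- brush: red plastic pet brush lying bristles down beyond the work: 28 mm high, 185 mm long along own y (from -90 to +95 mm), head 50 mm wide towards +y; origin on the console under the neck; to be left alone
Not all that is in view belongs to the job. Of the things that look like the part that bears ball_center, the largest one is meant.

How it is judged:
At the end, for the whole second after the job is handed in: All three biscuits are at rest inside the tray, each one's centre at least 20 mm past the open side, between the walls; tag ring, bowl and brush are within 20 mm of where they were and the ball is in the bowl (x of biscuit_a in the frame of tray between -0.05 and 0.07 m and y of biscuit_a in the frame of tray between -0.09 and 0.09 m and height (world z) of each of biscuit_a, biscuit_b, biscuit_c below 0.022 m and linear speed of each of biscuit_a, biscuit_b, biscuit_c below 0.02 m/s and x of biscuit_b in the frame of tray between -0.05 and 0.07 m and y of biscuit_b in the frame of tray between -0.09 and 0.09 m and x of biscuit_c in the frame of tray between -0.05 and 0.07 m and y of biscuit_c in the frame of tray between -0.09 and 0.09 m and distance of each of tag_ring, bowl, brush from where it was at the start of the episode below 0.02 m and horizontal distance between ball_center and bowl below 0.04 m); the robot touches nothing.
It fails at once if a biscuit is lifted off the console (more than 22 mm) (height (world z) of any of biscuit_a, biscuit_b, biscuit_c above 0.022 m).
It fails at once if the tag ring, the bowl or the brush is moved by more than 20 mm (distance of any of tag_ring, bowl, brush from where it was at the start of the episode above 0.02 m).
It fails at once if the ball leaves the bowl (horizontal distance between ball_center and bowl above 0.04 m).
It also fails if it takes over 72 s, if anything falls off the work surface, if the arm or the gripper's body presses on something with over 40 N, if the wrist force passes 120 N, or if a joint passes its speed limit or range.

ROBOT

A 6-joint arm with a two-finger parallel gripper is mounted at the origin on the work surface. World frame = base frame: x ahead of the robot, y to its left, z up, the work surface at z = 0. Lengths are in m, angles in rad, forces in N, time in s.
With the tool pointing down it reaches from about 0.275 to 0.725 m from the base axis. Payload 15.9 kg.
Tool frame: the origin (TCP) lies midway between the tips of the shut fingers; the grasp point (between the pads) lies bot.grasp_offset behind it (bot.grasp_offset is the distance from the TCP to the grasp point, in m); z points along the fingers, y is the line along which they close (so a half turn about z gives the same grasp; the last joint's range is limited). The gripper opens to 85 mm and grips with 20 to 120 N. Pads are 22 mm wide; open, the fingers measure 114 mm over their backs; the gripper's body (76 mm by 85 mm) begins 54 mm behind the grasp point. The pads swing forward as they close: fully open they stand 13 mm farther back than shut.
Start: joints at [1.32, 0.213, -0.034, 1.323, 0, 1.571], TCP at [0.124, 0.484, 0.231] pointing down, gripper open.
Joint ranges: [-2.98, 2.98], [-0.74, 1.72], [-1.14, 1.35], [-2.1, 2.04], [-1.57, 1.44], [-3.14, 3.14]. Speed limits (rad/s): [1.89, 1.89, 2.39, 2.57, 3.14, 3.14].

INTERFACE

Orientations are given as a unit quaternion [x, y, z, w].
In Python, from cell import bot gives the robot as it stands.
- The arm moves only by the tool jog_arm, never from a script. Its argument "commands" is a list of rows, each an object of numbers: "dx", "dy", "dz": the shift along the world's x, y, z in m; "wx", "wy", "wz": the turn, a rotation vector about the world's x, y, z in degrees. A call has exactly 10 rows; each row shifts and turns the commanded pose from where the row before left it; what a row does not reach is not made up. A row lasts 1/10 s, in which the tool goes at most 50 mm and 8.59 degrees, less where a joint would pass 70% of its speed; a pose out of reach is approached as far as the arm can. A call with a gripper value outside its range is refused whole. "grip" is the gripper's target within -1 to 1 (shut at 1, half-way at 0, fully open at -1), set as the call begins (left out, the last holds). The fingers move at their own pace and stop on an object; "newtons" is the grip in N (left out, the last holds). Time passes only in rows, so rows that do not move let the fingers close, or fill a call up. It gives the time, the measured TCP pose, the force, the opening and the grip force at its end, in the units of the state.
- bot.get_state(): the state, without advancing time (a new reading comes with each control period).
- bot.read_camera(name): name is "side" or "top" or "wrist"; returns (picture, depth): 480x640x3 uint8, red, green, blue; 480x640 float32, m along the optical axis (not along the pixel's ray), 0 where there is no reading.
- bot.camera_model(name): a dict with "vfov" (degrees; the focal length in pixels is half the picture's height over the tangent of half this angle, whatever the lens; pixels are square), "cx", "cy" (the principal point, pixels), "k1" (the pictures are not rectified: a ray, as slopes to the right and down, at radius r is drawn at 1 + k1 r^2 times it, then the intrinsics apply), "view" (4x4, takes a point from world to camera coordinates). Camera axes: x right, y up, looking along -z (the intrinsics and any distortion apply to the point x, -y, -z); pixel columns grow to the right and rows downward; lengths in m; the calibration is good to about 2 mm. A picture is of the moment at which its call begins: read the wrist's pose just before it. camera_model takes no time and is no camera call; for the wrist camera it gives the pose at the moment of the call.
- bot.close_job(): hands the job in; it is judged then, once.
The state is a dict: "time": time; "joints": joint angles; "dq": joint speeds; "tau": joint torques, N m; "tool_pos": TCP position; "eef_rot": TCP orientation; "contact_force": force on the tool from outside, world axes, zero at the start; "torque": the same for the moment, N m; "finger_gap": opening from 0.0 (shut) to 1.0 (fully open); "gripper_force": force on a finger pad.
Only numpy, scipy, OpenCV 4.12 (cv2) and the standard library are available. Lean on these libraries where they do the work, as an engineer would, in place of code of your own. Each camera call takes 0.05 s, during which the arm holds its last target. There are 200 camera calls.

## Working session

There is one attempt and no reset: what is moved stays moved. The work goes in short steps, Python scripts to look and compute and a tool call to move; the robot and the scene stay as the last step left them, time stands still between calls to the robot, and variables do not carry over. Pictures are saved under pics/ and viewed, at most 10 in all, crops included, and the job is handed in when it is done.

Besides the shell and the picture viewer there is one more tool, called in YAML: its name, and indented under it one key for each argument. jog_arm: Moves the arm, as the interface text tells. Its arguments: {"type":"object","properties":{"commands":{"type":"array","items":{"type":"object","properties":{"dx":{"type":"number"},"dy":{"type":"number"},"dz":{"type":"number"},"wx":{"type":"number"},"wy":{"type":"number"},"wz":{"type":"number"}}}},"grip":{"type":"number"},"newtons":{"type":"number"}},"required":["commands"]}

```bash
mkdir -p pics; ls
cat > h.py <<'E'
import numpy as np,cv2
from cell import bot
def grab(n,f):
    m=bot.camera_model(n); p,d=bot.read_camera(n)
    cv2.imwrite(f'pics/{f}.png',p[...,::-1]); np.savez(f'/tmp/{f}.npz',p=p,d=d,**{k:np.array(v) for k,v in m.items()})
def ray(f,pts):
    z=np.load(f'/tmp/{f}.npz'); fl=240/np.tan(np.radians(z['vfov'])/2)
    K=np.array([[fl,0,z['cx']],[0,fl,z['cy']],[0,0,1]],float)
    u=cv2.undistortPoints(np.array(pts,float).reshape(-1,1,2),K,np.array([float(z['k1']),0,0,0,0])).reshape(-1,2)
    c=np.c_[u[:,0],-u[:,1],-np.ones(len(u))]; V=z['view'].reshape(4,4)
    return -V[:3,:3].T@V[:3,3], c@V[:3,:3], z['d']
def at_z(f,pts,h):
    o,r,_=ray(f,pts); h=np.broadcast_to(h,(len(r),)); return o+r*((h-o[2])/r[:,2])[:,None]
def at_d(f,pts):
    o,r,d=ray(f,pts); return o+r*np.array([d[int(y),int(x)] for x,y in pts])[:,None]
E
python3 - <<'E'
from h import *
grab('top','t0'); grab('side','s0'); print(bot.get_state()); print(bot.camera_model('top'))
E
```

```text
pics
{'time': 0.1, 'joints': array([ 1.31999980e+00,  2.13322860e-01, -3.49775785e-02,  1.32349731e+00,
        1.97930250e-05,  1.57076566e+00]), 'dq': array([-8.27662130e-05, -1.67629815e-03,  1.78139286e-03, -5.14219891e-04,
       -1.49124215e-03,  6.56350254e-04]), 'tau': array([ 1.42171462e-03, -6.87247467e+01,  4.87804377e+01,  1.21849953e-02,
        4.54246288e-05,  2.21122559e-05]), 'tool_pos': array([0.12400729, 0.48406834, 0.23086514]), 'eef_rot': array([ 1.25054656e-01,  9.92149728e-01, -4.95537957e-04, -7.24499416e-05]), 'contact_force': array([0.56933915, 0.99459931, 0.12773817]), 'torque': array([0.00024726, 0.01829502, 0.02836527]), 'gripper_force': 0.0, 'finger_gap': 1.003754502020893}
{'vfov': 46.43499482520896, 'cx': 331.195260352603, 'cy': 245.62974127369807, 'k1': -0.101646496570998, 'view': array([[-0.0384922 , -0.99925648, -0.00219897, -0.01986288],
       [ 0.97703341, -0.03809752,  0.20965278, -0.62442561],
       [-0.20958068,  0.00592153,  0.97777343, -1.03356766],
       [ 0.        ,  0.        ,  0.        ,  1.        ]])}
```

View pics/t0.png

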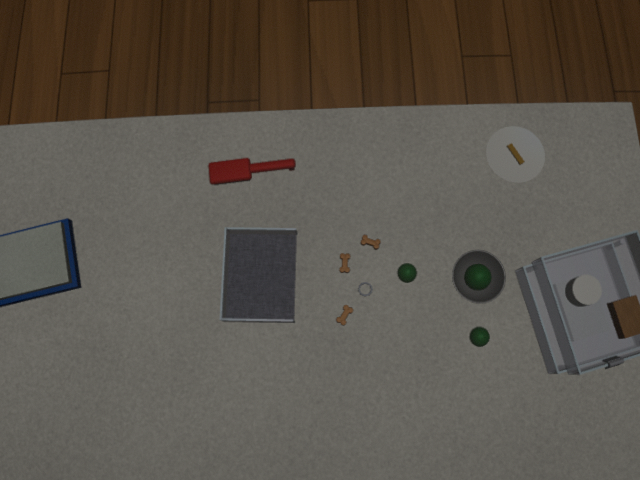

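View pics/s0.png

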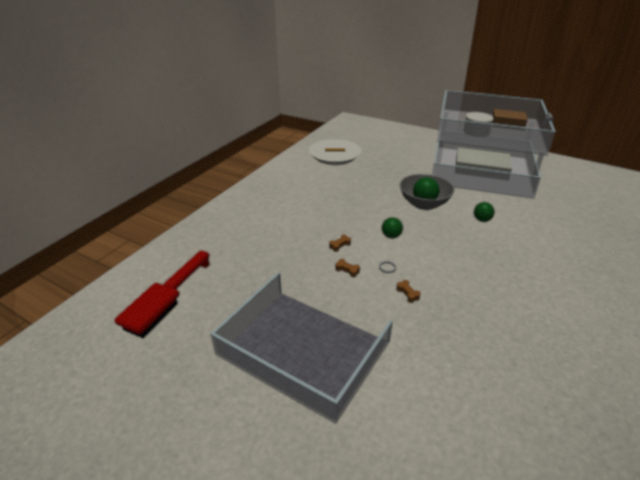

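The top view shows the tray at (222–297, 228–322), open to the right. The biscuits are at about (370,242), (345,263) and (344,315), the ring at (365,289), a loose ball at (407,272), and the brush at (209–295, 160–184).

Run:
```python
from h import *
p=cv2.imread('pics/t0.png')[220:335,210:425]
cv2.imwrite('pics/t0c.png',cv2.resize(p,None,fx=3.7,fy=3.7,interpolation=cv2.INTER_CUBIC))
f='t0'
# tan biscuits by colour
z=np.load('/tmp/t0.npz')['p']; hsv=cv2.cvtColor(z,cv2.COLOR_RGB2HSV)
m=cv2.inRange(hsv,(5,90,60),(20,255,255)); n,l,s,c=cv2.connectedComponentsWithStats(m)
for i in range(1,n):
    if s[i,4]>30 and 220<c[i][1]<340 and c[i][0]<430:
        ys,xs=np.nonzero(l==i); w=at_z(f,np.c_[xs,ys],.011)[:,:2]; u,sv,vt=np.linalg.svd(w-w.mean(0),full_matrices=False)
        print('bis',c[i].round(1),s[i,4],w.mean(0).round(4),'axis',vt[0].round(2),'len',np.ptp((w-w.mean(0))@vt.T,axis=0).round(3))
print('ring',at_z(f,[(365,289)],.003).round(4))
print('ball',at_d(f,[(407,272)]).round(4))
print('tray corners',at_z(f,[(228,229),(297,230),(294,321),(223,320)],0).round(4))
print('brush',at_z(f,[(209,165),(211,184),(295,160),(295,168)],0.02).round(4), 'bowl',at_z(f,[(454,277)],.042).round(4))
```

```text
bis [370.2 241.5] 136 [ 0.6407 -0.1253] axis [0.37 0.93] len [0.038 0.021]
bis [344.3 262.4] 134 [ 0.5987 -0.0699] axis [-1.    0.07] len [0.036 0.019]
bis [344.1 314.7] 140 [ 0.4916 -0.0649] axis [-0.84  0.55] len [0.038 0.02 ]
ring [[ 0.5432 -0.1101  0.003 ]]
ball [[ 0.5692 -0.1935  0.039 ]]
tray corners [[0.6817 0.1716 0.    ]
 [0.6737 0.026  0.    ]
 [0.4837 0.0372 0.    ]
 [0.4909 0.1822 0.    ]]
brush [[0.8189 0.2092 0.02  ]
 [0.7761 0.2044 0.02  ]
 [0.8221 0.0254 0.02  ]
 [0.8041 0.0258 0.02  ]] bowl [[ 0.5549 -0.2866  0.042 ]]
```

View pics/t0c.png

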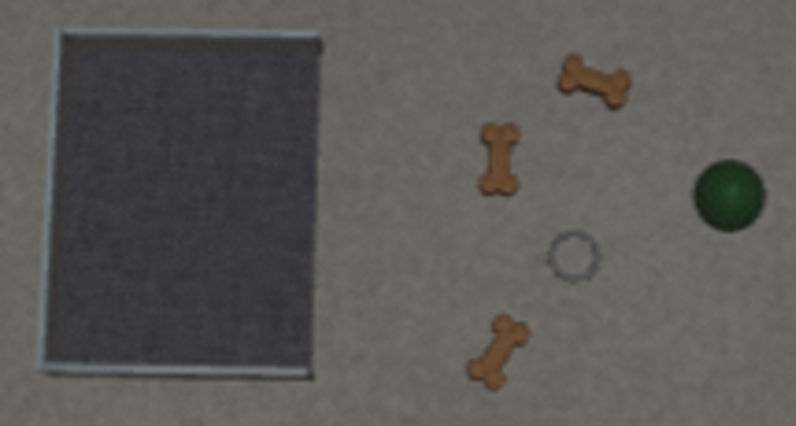

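The crop shows the bone axes and the ring clearly, and the tray mouth runs from (0.674,0.026) to (0.484,0.037) with its own x roughly along world +y. My plan is to nearly close the fingers into a rake about 40 mm wide, turned across the push direction. I'll push B (0.599,-0.070) first, then A (0.641,-0.125), then C (0.492,-0.065) diagonally.

jog_arm:
  commands:
    - {"dx":0.0237,"dy":-0.0298,"dz":-0.006,"wz":-3.93}
    - {"dx":0.0237,"dy":-0.0298,"dz":-0.006,"wz":-3.93}
    - {"dx":0.0237,"dy":-0.0298,"dz":-0.006,"wz":-3.93}
    - {"dx":0.0237,"dy":-0.0298,"dz":-0.006,"wz":-3.93}
    - {"dx":0.0237,"dy":-0.0298,"dz":-0.006,"wz":-3.93}
    - {"dx":0.0237,"dy":-0.0298,"dz":-0.006,"wz":-3.93}
    - {"dx":0.0237,"dy":-0.0298,"dz":-0.006,"wz":-3.93}
    - {"dx":0.0237,"dy":-0.0298,"dz":-0.006,"wz":-3.93}
    - {"dx":0.0237,"dy":-0.0298,"dz":-0.006,"wz":-3.93}
    - {"dx":0.0237,"dy":-0.0298,"dz":-0.006,"wz":-3.93}
  grip: 0.76
  newtons: 20

```text
invalid input
```

jog_arm:
  commands:
    - {"dx":0.0237,"dy":-0.0298,"dz":-0.006,"wz":-3.93}
    - {"dx":0.0237,"dy":-0.0298,"dz":-0.006,"wz":-3.93}
    - {"dx":0.0237,"dy":-0.0298,"dz":-0.006,"wz":-3.93}
    - {"dx":0.0237,"dy":-0.0298,"dz":-0.006,"wz":-3.93}
    - {"dx":0.0237,"dy":-0.0298,"dz":-0.006,"wz":-3.93}
    - {"dx":0.0237,"dy":-0.0298,"dz":-0.006,"wz":-3.93}
    - {"dx":0.0237,"dy":-0.0298,"dz":-0.006,"wz":-3.93}
    - {"dx":0.0237,"dy":-0.0298,"dz":-0.006,"wz":-3.93}
    - {"dx":0.0237,"dy":-0.0298,"dz":-0.006,"wz":-3.93}
    - {"dx":0.0237,"dy":-0.0298,"dz":-0.006,"wz":-3.93}

```text
invalid input
```

Both calls came back as "invalid input". I'll try again with all six fields in each row.

jog_arm:
  commands:
    - {"dx":0.024,"dy":-0.03,"dz":-0.006,"wx":0,"wy":0,"wz":-4}
    - {"dx":0.024,"dy":-0.03,"dz":-0.006,"wx":0,"wy":0,"wz":-4}
    - {"dx":0.024,"dy":-0.03,"dz":-0.006,"wx":0,"wy":0,"wz":-4}
    - {"dx":0.024,"dy":-0.03,"dz":-0.006,"wx":0,"wy":0,"wz":-4}
    - {"dx":0.024,"dy":-0.03,"dz":-0.006,"wx":0,"wy":0,"wz":-4}
    - {"dx":0.024,"dy":-0.03,"dz":-0.006,"wx":0,"wy":0,"wz":-4}
    - {"dx":0.024,"dy":-0.03,"dz":-0.006,"wx":0,"wy":0,"wz":-4}
    - {"dx":0.024,"dy":-0.03,"dz":-0.006,"wx":0,"wy":0,"wz":-4}
    - {"dx":0.024,"dy":-0.03,"dz":-0.006,"wx":0,"wy":0,"wz":-4}
    - {"dx":0.024,"dy":-0.03,"dz":-0.006,"wx":0,"wy":0,"wz":-4}
  grip: 0.76
  newtons: 20

```text
time: 1.1
tool_pos: [0.3647, 0.1829, 0.171]
eef_rot: [0.458, 0.889, -0.0, -0.0]
contact_force: [0.7, 1.0, -0.3]
finger_gap: 0.122
gripper_force: 0.0
```

jog_arm:
  commands:
    - {"dx":0.0233,"dy":-0.0295,"dz":-0.011,"wx":0,"wy":0,"wz":-3.8}
    - {"dx":0.0233,"dy":-0.0295,"dz":-0.011,"wx":0,"wy":0,"wz":-3.8}
    - {"dx":0.0233,"dy":-0.0295,"dz":-0.011,"wx":0,"wy":0,"wz":-3.8}
    - {"dx":0.0233,"dy":-0.0295,"dz":-0.011,"wx":0,"wy":0,"wz":-3.8}
    - {"dx":0.0233,"dy":-0.0295,"dz":-0.011,"wx":0,"wy":0,"wz":-3.8}
    - {"dx":0.0233,"dy":-0.0295,"dz":-0.011,"wx":0,"wy":0,"wz":-3.8}
    - {"dx":0.0233,"dy":-0.0295,"dz":-0.011,"wx":0,"wy":0,"wz":-3.8}
    - {"dx":0.0233,"dy":-0.0295,"dz":-0.011,"wx":0,"wy":0,"wz":-3.8}
    - {"dx":0.0233,"dy":-0.0295,"dz":-0.011,"wx":0,"wy":0,"wz":-3.8}
    - {"dx":0.0233,"dy":-0.0295,"dz":-0.011,"wx":0,"wy":0,"wz":-3.8}

```text
time: 2.1
tool_pos: [0.5976, -0.112, 0.0605]
eef_rot: [0.723, 0.691, -0.0, -0.0]
contact_force: [0.3, 0.1, 0.6]
finger_gap: 0.12
gripper_force: 0.0
```

Run:
```python
from h import *
print(bot.get_state()['tool_pos'],bot.get_state()['eef_rot'],bot.grasp_offset)
grab('top','t1')
p=cv2.imread('pics/t1.png')[200:350,200:440]
cv2.imwrite('pics/t1c.png',cv2.resize(p,None,fx=3.3,fy=3.3,interpolation=cv2.INTER_CUBIC))
```

```text
[ 0.59762379 -0.11203705  0.06045106] [ 7.22584051e-01  6.91283017e-01 -1.43677388e-04 -2.42499100e-04] 0.0187
```

View pics/t1c.png

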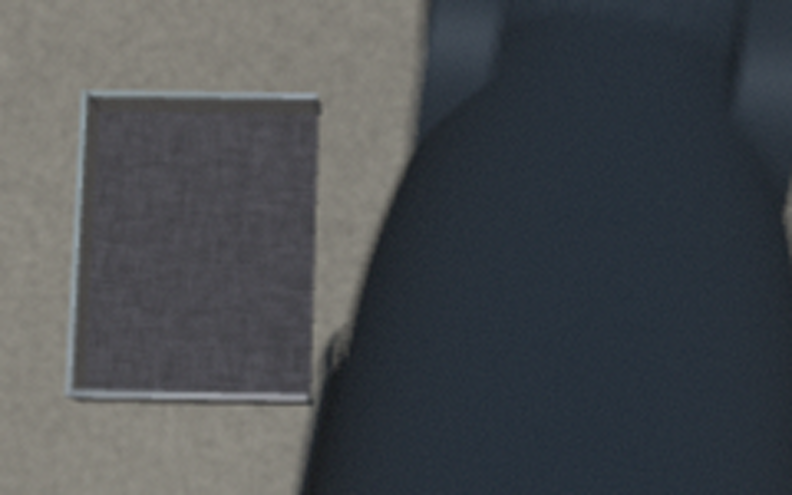

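The arm hides the top view, so I'll check with the side camera. Now lowering behind B and pushing it in.

jog_arm:
  commands:
    - {"dx":0,"dy":0,"dz":-0.014,"wx":0,"wy":0,"wz":0}
    - {"dx":0,"dy":0,"dz":-0.014,"wx":0,"wy":0,"wz":0}
    - {"dx":0,"dy":0,"dz":-0.014,"wx":0,"wy":0,"wz":0}
    - {"dx":0,"dy":0,"dz":-0.01,"wx":0,"wy":0,"wz":0}
    - {"dx":0,"dy":0,"dz":-0.004,"wx":0,"wy":0,"wz":0}
    - {"dx":0,"dy":0.004,"dz":0,"wx":0,"wy":0,"wz":0}
    - {"dx":0,"dy":0.006,"dz":0,"wx":0,"wy":0,"wz":0}
    - {"dx":0,"dy":0.008,"dz":0,"wx":0,"wy":0,"wz":0}
    - {"dx":0,"dy":0.008,"dz":0,"wx":0,"wy":0,"wz":0}
    - {"dx":0,"dy":0.008,"dz":0,"wx":0,"wy":0,"wz":0}

```text
time: 3.15
tool_pos: [0.5972, -0.0757, 0.0056]
eef_rot: [0.721, 0.692, 0.0, 0.0]
contact_force: [-0.5, 0.7, 0.3]
finger_gap: 0.121
gripper_force: 0.1
```

jog_arm:
  commands:
    - {"dx":-0.001,"dy":0.01,"dz":0,"wx":0,"wy":0,"wz":0}
    - {"dx":-0.001,"dy":0.01,"dz":0,"wx":0,"wy":0,"wz":0}
    - {"dx":-0.001,"dy":0.01,"dz":0,"wx":0,"wy":0,"wz":0}
    - {"dx":-0.001,"dy":0.01,"dz":0,"wx":0,"wy":0,"wz":0}
    - {"dx":-0.001,"dy":0.01,"dz":0,"wx":0,"wy":0,"wz":0}
    - {"dx":-0.001,"dy":0.01,"dz":0,"wx":0,"wy":0,"wz":0}
    - {"dx":-0.001,"dy":0.01,"dz":0,"wx":0,"wy":0,"wz":0}
    - {"dx":-0.001,"dy":0.01,"dz":0,"wx":0,"wy":0,"wz":0}
    - {"dx":-0.001,"dy":0.008,"dz":0,"wx":0,"wy":0,"wz":0}
    - {"dx":-0.001,"dy":0.006,"dz":0,"wx":0,"wy":0,"wz":0}

```text
time: 4.15
tool_pos: [0.587, 0.0181, 0.0053]
eef_rot: [0.721, 0.692, 0.0, -0.0]
contact_force: [0.6, -0.9, 0.5]
finger_gap: 0.123
gripper_force: 0.1
```

Run:
```python
from h import *
print(bot.get_state()['tool_pos'])
grab('side','s1')
p=cv2.imread('pics/s1.png')[180:420,190:510]
cv2.imwrite('pics/s1c.png',cv2.resize(p,None,fx=2.4,fy=2.4,interpolation=cv2.INTER_CUBIC))
```

```text
[0.58699054 0.01811527 0.00530314]
```

View pics/s1c.png

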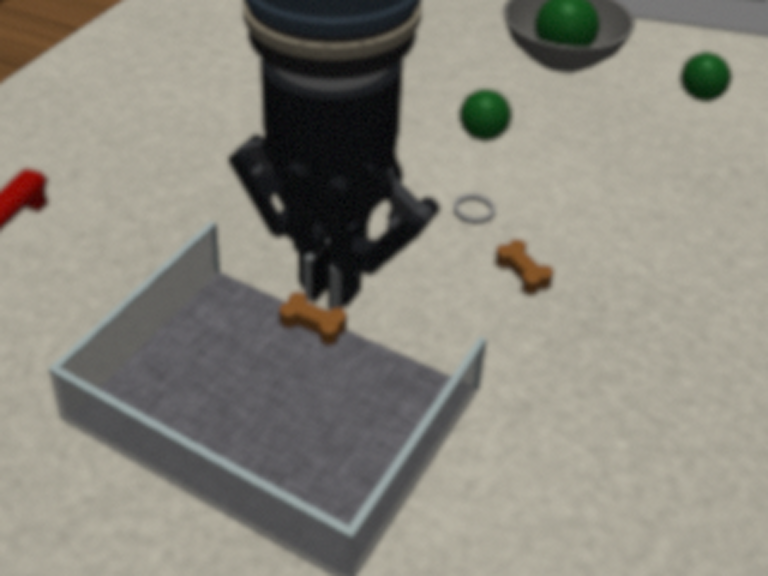

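The side view shows B lying square in front of the fingers, just past the mouth at crop pixel (313,318). The ring and C have not moved. I'll carry on with the push, then rise and go round to A.

jog_arm:
  commands:
    - {"dx":-0.001,"dy":0.008,"dz":0,"wx":0,"wy":0,"wz":0}
    - {"dx":-0.001,"dy":0.01,"dz":0,"wx":0,"wy":0,"wz":0}
    - {"dx":0,"dy":0.01,"dz":0,"wx":0,"wy":0,"wz":0}
    - {"dx":0,"dy":0.01,"dz":0,"wx":0,"wy":0,"wz":0}
    - {"dx":0,"dy":0.01,"dz":0,"wx":0,"wy":0,"wz":0}
    - {"dx":0,"dy":0.01,"dz":0,"wx":0,"wy":0,"wz":0}
    - {"dx":0,"dy":0.01,"dz":0,"wx":0,"wy":0,"wz":0}
    - {"dx":0,"dy":0.006,"dz":0,"wx":0,"wy":0,"wz":0}
    - {"dx":0,"dy":0.003,"dz":0,"wx":0,"wy":0,"wz":0}
    - {"dx":0,"dy":-0.005,"dz":0,"wx":0,"wy":0,"wz":0}

```text
time: 5.2
tool_pos: [0.5851, 0.0899, 0.0053]
eef_rot: [0.721, 0.693, 0.0, -0.0]
contact_force: [-0.1, 0.5, 0.1]
finger_gap: 0.12
gripper_force: 0.0
```

jog_arm:
  commands:
    - {"dx":0,"dy":-0.01,"dz":0.005,"wx":0,"wy":0,"wz":0}
    - {"dx":0,"dy":-0.01,"dz":0.025,"wx":0,"wy":0,"wz":0}
    - {"dx":0.005,"dy":-0.03,"dz":0.03,"wx":0,"wy":0,"wz":0}
    - {"dx":0.008,"dy":-0.03,"dz":0.01,"wx":0,"wy":0,"wz":0}
    - {"dx":0.008,"dy":-0.03,"dz":0,"wx":0,"wy":0,"wz":0}
    - {"dx":0.008,"dy":-0.03,"dz":0,"wx":0,"wy":0,"wz":0}
    - {"dx":0.008,"dy":-0.03,"dz":0,"wx":0,"wy":0,"wz":0}
    - {"dx":0.008,"dy":-0.03,"dz":0,"wx":0,"wy":0,"wz":0}
    - {"dx":0.008,"dy":-0.03,"dz":0,"wx":0,"wy":0,"wz":0}
    - {"dx":0.005,"dy":-0.03,"dz":0,"wx":0,"wy":0,"wz":0}

```text
time: 6.2
tool_pos: [0.6429, -0.1733, 0.0757]
eef_rot: [0.722, 0.692, 0.0, 0.0]
contact_force: [-0.1, 0.8, 0.2]
finger_gap: 0.12
gripper_force: 0.0
```

jog_arm:
  commands:
    - {"dx":0,"dy":-0.002,"dz":-0.02,"wx":0,"wy":0,"wz":0}
    - {"dx":0,"dy":-0.002,"dz":-0.02,"wx":0,"wy":0,"wz":0}
    - {"dx":0,"dy":0,"dz":-0.02,"wx":0,"wy":0,"wz":0}
    - {"dx":0,"dy":0,"dz":-0.01,"wx":0,"wy":0,"wz":0}
    - {"dx":0,"dy":0.004,"dz":0,"wx":0,"wy":0,"wz":0}
    - {"dx":0,"dy":0.006,"dz":0,"wx":0,"wy":0,"wz":0}
    - {"dx":0,"dy":0.008,"dz":0,"wx":0,"wy":0,"wz":0}
    - {"dx":0,"dy":0.008,"dz":0,"wx":0,"wy":0,"wz":0}
    - {"dx":0,"dy":0.008,"dz":0,"wx":0,"wy":0,"wz":0}
    - {"dx":0,"dy":0.008,"dz":0,"wx":0,"wy":0,"wz":0}

```text
time: 7.2
tool_pos: [0.6433, -0.1317, 0.0057]
eef_rot: [0.721, 0.692, 0.0, 0.0]
contact_force: [-0.6, -0.4, -0.7]
finger_gap: 0.118
gripper_force: 0.1
```

jog_arm:
  commands:
    - {"dx":0,"dy":0.008,"dz":0,"wx":0,"wy":0,"wz":0}
    - {"dx":0,"dy":0.008,"dz":0,"wx":0,"wy":0,"wz":0}
    - {"dx":0,"dy":0.008,"dz":0,"wx":0,"wy":0,"wz":0}
    - {"dx":0,"dy":0.008,"dz":0,"wx":0,"wy":0,"wz":0}
    - {"dx":0,"dy":0.008,"dz":0,"wx":0,"wy":0,"wz":0}
    - {"dx":0,"dy":0.008,"dz":0,"wx":0,"wy":0,"wz":0}
    - {"dx":0,"dy":0.008,"dz":0,"wx":0,"wy":0,"wz":0}
    - {"dx":0,"dy":0.008,"dz":0,"wx":0,"wy":0,"wz":0}
    - {"dx":0,"dy":0.006,"dz":0,"wx":0,"wy":0,"wz":0}
    - {"dx":0,"dy":0.004,"dz":0,"wx":0,"wy":0,"wz":0}

```text
time: 8.2
tool_pos: [0.6431, -0.058, 0.0053]
eef_rot: [0.721, 0.692, 0.0, 0.0]
contact_force: [-0.5, -0.7, 0.2]
finger_gap: 0.117
gripper_force: 0.0
```

Run:
```python
from h import *
print(bot.get_state()['tool_pos'])
grab('side','s2')
p=cv2.imread('pics/s2.png')[180:420,190:510]
cv2.imwrite('pics/s2c.png',cv2.resize(p,None,fx=2.4,fy=2.4,interpolation=cv2.INTER_CUBIC))
```

```text
[ 0.64311466 -0.05802813  0.00530146]
```

View pics/s2c.png

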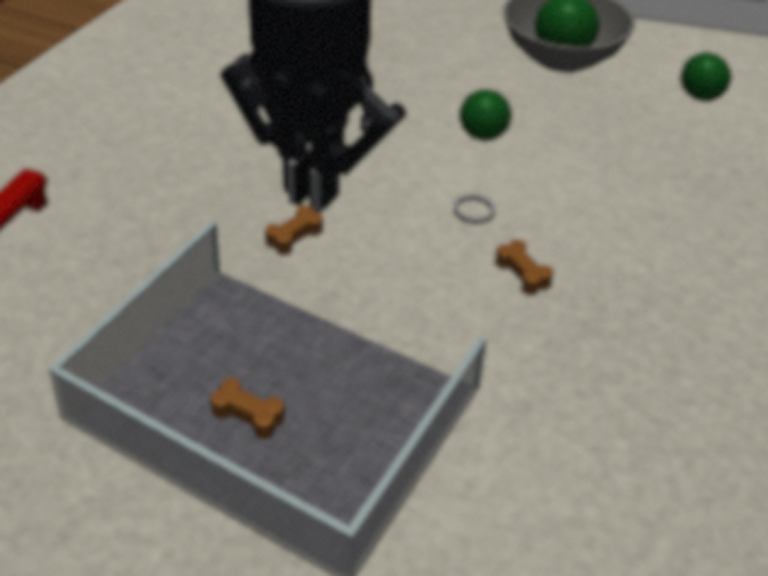

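A at crop (295,230) has turned and is still ahead of the rake. B is deep inside at (248,407). I'll measure A before continuing.

```bash
cat >> h.py <<'E'
def bis(f):
    z=np.load(f'/tmp/{f}.npz')['p']; hsv=cv2.cvtColor(z,cv2.COLOR_RGB2HSV)
    m=cv2.inRange(hsv,(5,120,60),(20,255,255)); n,l,s,c=cv2.connectedComponentsWithStats(m)
    for i in range(1,n):
        if s[i,4]>30 and c[i][1]>210:
            ys,xs=np.nonzero(l==i); w=at_z(f,np.c_[xs,ys],.008)[:,:2]; u,sv,vt=np.linalg.svd(w-w.mean(0),full_matrices=False)
            print('bis',c[i].round(1),s[i,4],w.mean(0).round(4),'axis',vt[0].round(2),np.ptp((w-w.mean(0))@vt.T,axis=0).round(3))
E
python3 -c "
from h import *
bis('s0');bis('s2')"
```

```text
bis [132.1 234.4] 10650 [0.9871 0.0036] axis [-0.01  1.  ] [0.856 0.102]
bis [339.5 241.4] 123 [ 0.6421 -0.1257] axis [0.34 0.94] [0.04  0.023]
bis [347.7 266.3] 148 [ 0.5988 -0.0709] axis [-0.99  0.11] [0.039 0.021]
bis [408.3 289.7] 172 [ 0.4921 -0.0658] axis [-0.83  0.56] [0.04  0.019]
bis [128.3 236.4] 10515 [0.9882 0.0149] axis [-0.02  1.  ] [0.858 0.107]
bis [312.  274.5] 196 [ 0.6395 -0.0247] axis [0.2  0.98] [0.046 0.026]
bis [408.3 290.2] 191 [ 0.4918 -0.0647] axis [-0.81  0.59] [0.043 0.022]
bis [292.8 348.4] 322 [0.5864 0.1177] axis [-1.    0.03] [0.041 0.026]
```

A is at (0.640,-0.025), nearly end-on and stable. I'll continue, drifting slightly away from the side wall.

jog_arm:
  commands:
    - {"dx":-0.001,"dy":0.006,"dz":0,"wx":0,"wy":0,"wz":0}
    - {"dx":-0.001,"dy":0.008,"dz":0,"wx":0,"wy":0,"wz":0}
    - {"dx":-0.001,"dy":0.008,"dz":0,"wx":0,"wy":0,"wz":0}
    - {"dx":-0.001,"dy":0.008,"dz":0,"wx":0,"wy":0,"wz":0}
    - {"dx":-0.001,"dy":0.008,"dz":0,"wx":0,"wy":0,"wz":0}
    - {"dx":-0.001,"dy":0.008,"dz":0,"wx":0,"wy":0,"wz":0}
    - {"dx":-0.001,"dy":0.008,"dz":0,"wx":0,"wy":0,"wz":0}
    - {"dx":-0.001,"dy":0.008,"dz":0,"wx":0,"wy":0,"wz":0}
    - {"dx":-0.001,"dy":0.008,"dz":0,"wx":0,"wy":0,"wz":0}
    - {"dx":0,"dy":0.006,"dz":0,"wx":0,"wy":0,"wz":0}

```text
time: 9.25
tool_pos: [0.6339, 0.0181, 0.0053]
eef_rot: [0.721, 0.692, -0.0, -0.0]
contact_force: [-0.6, -0.6, 1.1]
finger_gap: 0.121
gripper_force: 0.0
```

Run:
```python
from h import *
print(bot.get_state()['tool_pos'])
grab('side','s3'); bis('s3')
p=cv2.imread('pics/s3.png')[180:420,190:510]
cv2.imwrite('pics/s3c.png',cv2.resize(p,None,fx=2.4,fy=2.4,interpolation=cv2.INTER_CUBIC))
```

```text
[0.6339399  0.0181424  0.00529924]
bis [117.6 243.2] 9815 [0.9884 0.0471] axis [-0.02  1.  ] [0.735 0.108]
bis [408.1 290.5] 209 [ 0.4918 -0.0639] axis [-0.8   0.59] [0.043 0.024]
bis [288.  303.9] 263 [0.637  0.0503] axis [0.54 0.84] [0.041 0.029]
bis [292.8 348.9] 350 [0.5859 0.1184] axis [-1.    0.06] [0.042 0.026]
```

View pics/s3c.png

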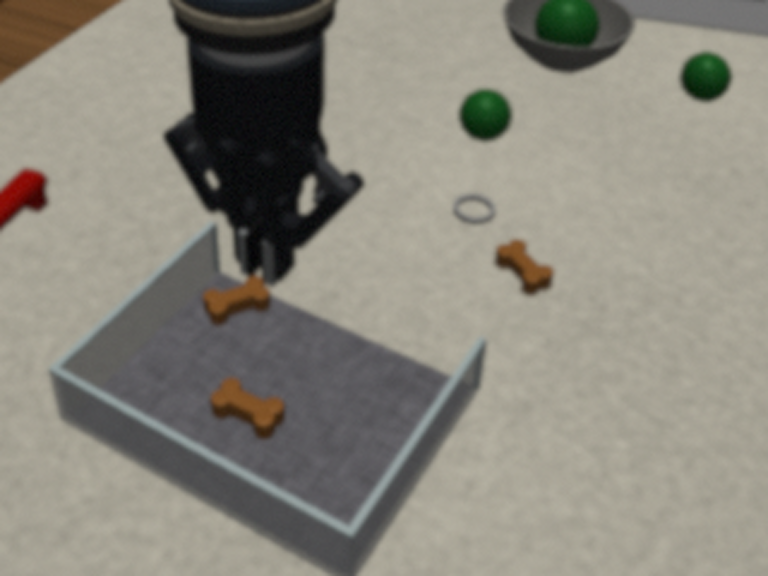

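A is at (0.637,0.050), just past the mouth. I'll give it another 28 mm, then back off and rise.

jog_arm:
  commands:
    - {"dx":-0.001,"dy":0.006,"dz":0,"wx":0,"wy":0,"wz":0}
    - {"dx":-0.001,"dy":0.006,"dz":0,"wx":0,"wy":0,"wz":0}
    - {"dx":-0.001,"dy":0.006,"dz":0,"wx":0,"wy":0,"wz":0}
    - {"dx":0,"dy":0.006,"dz":0,"wx":0,"wy":0,"wz":0}
    - {"dx":0,"dy":0.004,"dz":0,"wx":0,"wy":0,"wz":0}
    - {"dx":0,"dy":0.002,"dz":0,"wx":0,"wy":0,"wz":0}
    - {"dx":0,"dy":-0.006,"dz":0,"wx":0,"wy":0,"wz":0}
    - {"dx":0,"dy":-0.01,"dz":0.005,"wx":0,"wy":0,"wz":0}
    - {"dx":-0.002,"dy":-0.01,"dz":0.03,"wx":0,"wy":0,"wz":0}
    - {"dx":-0.005,"dy":-0.005,"dz":0.035,"wx":0,"wy":0,"wz":0}

```text
time: 10.3
tool_pos: [0.6232, 0.0145, 0.0754]
eef_rot: [0.722, 0.692, -0.001, -0.001]
contact_force: [0.9, -0.3, 0.4]
finger_gap: 0.122
gripper_force: 0.0
```

jog_arm:
  commands:
    - {"dx":-0.018,"dy":-0.015,"dz":0,"wx":0,"wy":0,"wz":-2}
    - {"dx":-0.018,"dy":-0.015,"dz":0,"wx":0,"wy":0,"wz":-2}
    - {"dx":-0.018,"dy":-0.015,"dz":0,"wx":0,"wy":0,"wz":-2}
    - {"dx":-0.018,"dy":-0.015,"dz":0,"wx":0,"wy":0,"wz":-2}
    - {"dx":-0.018,"dy":-0.015,"dz":0,"wx":0,"wy":0,"wz":-2}
    - {"dx":-0.018,"dy":-0.015,"dz":0,"wx":0,"wy":0,"wz":-2}
    - {"dx":-0.018,"dy":-0.015,"dz":0,"wx":0,"wy":0,"wz":-2}
    - {"dx":-0.016,"dy":-0.014,"dz":0,"wx":0,"wy":0,"wz":0}
    - {"dx":0,"dy":0,"dz":-0.02,"wx":0,"wy":0,"wz":0}
    - {"dx":0,"dy":0,"dz":-0.02,"wx":0,"wy":0,"wz":0}

```text
time: 11.3
tool_pos: [0.4822, -0.1042, 0.0358]
eef_rot: [0.801, 0.598, 0.001, 0.001]
contact_force: [0.0, -0.7, -0.9]
finger_gap: 0.116
gripper_force: 0.0
```

jog_arm:
  commands:
    - {"dx":0,"dy":0,"dz":-0.02,"wx":0,"wy":0,"wz":0}
    - {"dx":0,"dy":0,"dz":-0.01,"wx":0,"wy":0,"wz":0}
    - {"dx":0.001,"dy":0.004,"dz":0,"wx":0,"wy":0,"wz":0}
    - {"dx":0.002,"dy":0.007,"dz":0,"wx":0,"wy":0,"wz":0}
    - {"dx":0.002,"dy":0.007,"dz":0,"wx":0,"wy":0,"wz":0}
    - {"dx":0.002,"dy":0.007,"dz":0,"wx":0,"wy":0,"wz":0}
    - {"dx":0.002,"dy":0.007,"dz":0,"wx":0,"wy":0,"wz":0}
    - {"dx":0.002,"dy":0.007,"dz":0,"wx":0,"wy":0,"wz":0}
    - {"dx":0.002,"dy":0.007,"dz":0,"wx":0,"wy":0,"wz":0}
    - {"dx":0.001,"dy":0.004,"dz":0,"wx":0,"wy":0,"wz":0}

```text
time: 12.3
tool_pos: [0.4963, -0.0519, 0.0053]
eef_rot: [0.8, 0.599, 0.0, -0.0]
contact_force: [0.2, -0.4, 0.1]
finger_gap: 0.117
gripper_force: 0.1
```

Run:
```python
from h import *
print(bot.get_state()['tool_pos'])
grab('side','s4'); bis('s4')
p=cv2.imread('pics/s4.png')[180:420,190:510]
cv2.imwrite('pics/s4c.png',cv2.resize(p,None,fx=2.4,fy=2.4,interpolation=cv2.INTER_CUBIC))
```

```text
[ 0.49630785 -0.05189623  0.005335  ]
bis [132.6 233.7] 10825 [0.988  0.0014] axis [-0.01  1.  ] [0.862 0.104]
bis [397.4 303. ] 261 [ 0.4962 -0.0303] axis [-0.98  0.18] [0.04  0.029]
bis [275.6 313.5] 278 [0.6421 0.0757] axis [-0.91 -0.41] [0.039 0.029]
bis [292.9 348.9] 342 [0.5858 0.1182] axis [-1.    0.06] [0.042 0.025]
```

View pics/s4c.png

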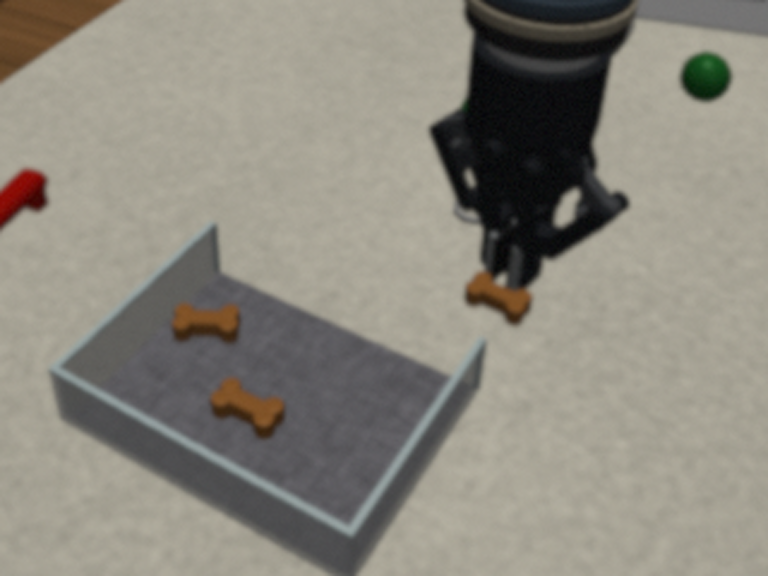

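A is in place at (0.642,0.076). C at (0.496,-0.030) sits square on the rake but has to shift +x to clear the tray's side wall. I'll swing the rake clockwise about C while pushing.

jog_arm:
  commands:
    - {"dx":0.003,"dy":0.006,"dz":0,"wx":0,"wy":0,"wz":-3}
    - {"dx":0.003,"dy":0.006,"dz":0,"wx":0,"wy":0,"wz":-3}
    - {"dx":0.003,"dy":0.006,"dz":0,"wx":0,"wy":0,"wz":-3}
    - {"dx":0.003,"dy":0.006,"dz":0,"wx":0,"wy":0,"wz":-3}
    - {"dx":0.003,"dy":0.006,"dz":0,"wx":0,"wy":0,"wz":-3}
    - {"dx":0.003,"dy":0.006,"dz":0,"wx":0,"wy":0,"wz":-3}
    - {"dx":0.004,"dy":0.006,"dz":0,"wx":0,"wy":0,"wz":0}
    - {"dx":0.004,"dy":0.006,"dz":0,"wx":0,"wy":0,"wz":0}
    - {"dx":0.002,"dy":0.003,"dz":0,"wx":0,"wy":0,"wz":0}
    - {"dx":0,"dy":0,"dz":0,"wx":0,"wy":0,"wz":0}

```text
time: 13.35
tool_pos: [0.5244, -0.0013, 0.0053]
eef_rot: [0.884, 0.467, 0.0, 0.0]
contact_force: [-0.0, -0.4, -0.4]
finger_gap: 0.118
gripper_force: 0.0
```

Run:
```python
from h import *
print(bot.get_state()['tool_pos'])
grab('side','s5'); bis('s5')
p=cv2.imread('pics/s5.png')[180:420,190:510]
cv2.imwrite('pics/s5c.png',cv2.resize(p,None,fx=2.4,fy=2.4,interpolation=cv2.INTER_CUBIC))
```

```text
[ 0.52436537 -0.00131802  0.00527495]
bis [132.6 233.6] 10859 [0.9882 0.0011] axis [-0.01  1.  ] [0.863 0.104]
bis [275.4 313.7] 290 [0.642  0.0761] axis [-0.91 -0.42] [0.039 0.028]
bis [365.4 318.9] 287 [0.5246 0.0221] axis [-0.98  0.2 ] [0.04  0.027]
bis [292.8 349.2] 366 [0.5857 0.1188] axis [-1.    0.07] [0.042 0.026]
```

View pics/s5c.png

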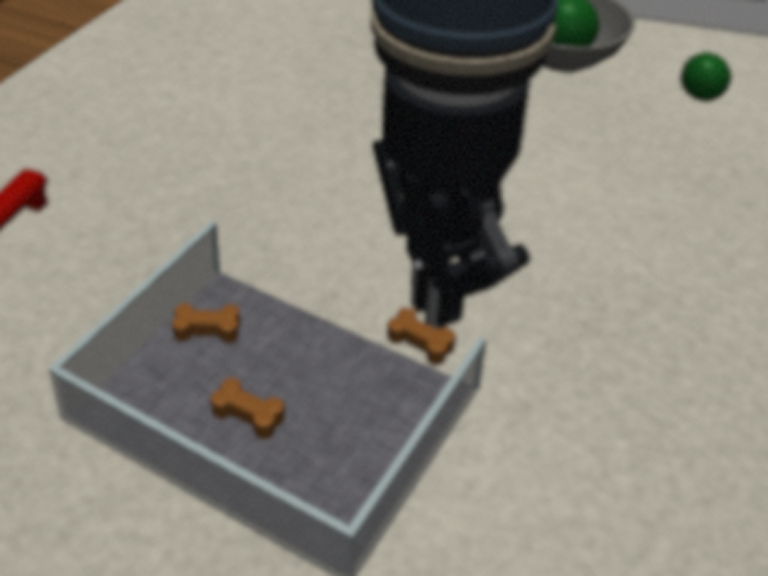

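C is at (0.525,0.022), at the mouth and clear of the side wall. I'll square the rake and push 57 mm more, then withdraw.

jog_arm:
  commands:
    - {"dx":0.002,"dy":0.005,"dz":0,"wx":0,"wy":0,"wz":4}
    - {"dx":0.002,"dy":0.006,"dz":0,"wx":0,"wy":0,"wz":4}
    - {"dx":0.002,"dy":0.007,"dz":0,"wx":0,"wy":0,"wz":4}
    - {"dx":0.002,"dy":0.007,"dz":0,"wx":0,"wy":0,"wz":4}
    - {"dx":0.002,"dy":0.007,"dz":0,"wx":0,"wy":0,"wz":4}
    - {"dx":0.002,"dy":0.007,"dz":0,"wx":0,"wy":0,"wz":0}
    - {"dx":0.001,"dy":0.007,"dz":0,"wx":0,"wy":0,"wz":0}
    - {"dx":0,"dy":0.006,"dz":0,"wx":0,"wy":0,"wz":0}
    - {"dx":0,"dy":0.004,"dz":0,"wx":0,"wy":0,"wz":0}
    - {"dx":0,"dy":0.001,"dz":0,"wx":0,"wy":0,"wz":0}

```text
time: 14.4
tool_pos: [0.537, 0.0557, 0.0053]
eef_rot: [0.79, 0.613, -0.0, -0.0]
contact_force: [-1.0, 0.0, -0.5]
finger_gap: 0.118
gripper_force: 0.0
```

jog_arm:
  commands:
    - {"dx":0,"dy":-0.005,"dz":0,"wx":0,"wy":0,"wz":0}
    - {"dx":0,"dy":-0.01,"dz":0.002,"wx":0,"wy":0,"wz":0}
    - {"dx":0,"dy":-0.01,"dz":0.02,"wx":0,"wy":0,"wz":0}
    - {"dx":0,"dy":-0.005,"dz":0.03,"wx":0,"wy":0,"wz":0}
    - {"dx":0,"dy":0,"dz":0.04,"wx":0,"wy":0,"wz":0}
    - {"dx":0,"dy":0,"dz":0.04,"wx":0,"wy":0,"wz":0}
    - {"dx":-0.01,"dy":0,"dz":0.02,"wx":0,"wy":0,"wz":0}
    - {"dx":0,"dy":0,"dz":0,"wx":0,"wy":0,"wz":0}
    - {"dx":0,"dy":0,"dz":0,"wx":0,"wy":0,"wz":0}
    - {"dx":0,"dy":0,"dz":0,"wx":0,"wy":0,"wz":0}

```text
time: 15.4
tool_pos: [0.5266, 0.0248, 0.1563]
eef_rot: [0.79, 0.613, -0.001, -0.0]
contact_force: [0.2, 0.2, -0.6]
finger_gap: 0.121
gripper_force: 0.0
```

Run:
```python
from h import *
s=bot.get_state();print(s['tool_pos'],s['contact_force'],s['time'])
grab('side','s6'); bis('s6')
cv2.imwrite('pics/s6c.png',cv2.imread('pics/s6.png'))
```

```text
[0.52663853 0.02482334 0.15628259] [ 0.22931993  0.21829494 -0.63584494] 15.4
bis [132.4 233.9] 10781 [0.9878 0.0021] axis [-0.01  1.  ] [0.86  0.103]
bis [275.4 313.1] 258 [0.6428 0.0752] axis [-0.89 -0.46] [0.038 0.027]
bis [344.1 342.9] 309 [0.5312 0.076 ] axis [-1.   -0.04] [0.04  0.024]
bis [292.7 348.4] 320 [0.5865 0.1177] axis [-1.    0.02] [0.04  0.025]
```

View pics/s6c.png

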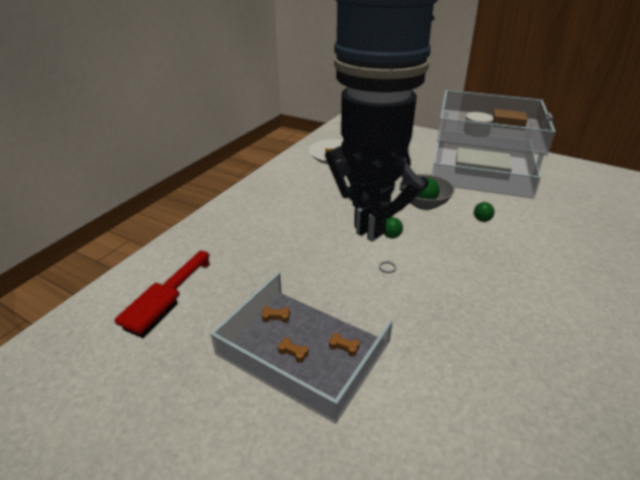

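All three biscuits lie well inside the tray, at side-view pixels (275,313), (293,348) and (344,343), each at least 44 mm past the mouth. The ring at (388,267), the bowl with its ball and the brush are where they were, and the arm is clear.

```bash
python3 -c "
from cell import bot
print(bot.close_job())"
```

```text
the job is handed in; nothing more can be done
None
```

I swept all three biscuits well inside the tray and handed the job in at about 15 s; in the last picture the ring, brush and bowl with its ball looked unmoved, but the hand-in returned no verdict.

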